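# Cover the used forceps, then hold the clean instrument box open

## Task

Slide the flat cover of the low two-part tray fully shut over the used forceps. Only then take the lid of the steel instrument box that has a bar handle by that handle, raise it to 45 degrees (half way to upright) and keep holding it still there, because the lid falls shut when released: the program finishes while the gripper still holds the handle. Leave the small things lying about where they are.

Things in the scene. Friction and masses are not known exactly. Their poses are not given: they have to be found in the camera images.
- steel_box: steel instrument box with hinged lid, fixed to the worktop, 130 (x) x 208 (y) mm, lid top 55 mm above the worktop. Origin under its centre on the worktop; +x points to its back, where the hinge runs along y; its front faces -x, roughly to the robot. The box and the tray may stand either way round, left or right. (A second, closed box without bar handle stands at the back and is no part of the job)
- box_hinge (a point): middle of the lid's hinge line, at (62, 0, 49) mm in the box's frame; same axes as the box
- steel_box_lid (a joint): angle of the box's lid, rad: 0 shut, grows as the front of the lid rises and swings back over the hinge, limit 1.92; 45 degrees is 0.785. Lid and handle weigh about 0.22 kg and fall shut
- lid_handle: steel bar handle standing on the lid near its front edge: a round bar 9 mm thick, 80 mm long, parallel to the hinge, on a post at each end; its middle is 34 mm above the lid top, clear underneath. Origin at (-40, 0, 49) mm in the box's frame when shut (inside the lid); turns with the lid
- lid_bar (a point): middle of the handle's bar, at (-40, 0, 89) mm in the box's frame when shut: 102 mm in front of and 40 mm above the hinge; moves and turns with the lid. The bar is round and can turn in the fingers, so the gripper may stay pointing down
- clean_forceps: steel forceps, 19 x 136 x 11 mm, lying along y inside the steel box, hidden while it is shut
- used_tray: low aluminium tray, fixed to the worktop, 150 (x) x 204 (y) x 44 mm. Origin under its centre on the worktop; the half at its -y (right-hand) side is an open compartment 30 mm deep, the half at +y (left) is decked over. Side rails 44 mm high along its x edges
- cover_rib (a point): top middle of the cover's grip rib, 64 mm above the worktop, 25 mm above the cover's flat top (22 mm above the low foot round the rib). The rib is 60 mm long along x, 10 mm thick along y; same axes as the tray; moves with the cover
- slide_cover (a joint): place of the tray's flat grey cover (140 x 100 mm) along the tray's y, m: 0 = fully home against the stop wall at the -y end, over the compartment; grows towards +y, limit 0.100. It stays where it is left; friction about 1.5 N
- used_forceps: steel forceps, 19 x 136 x 11 mm, lying along x in the tray's compartment, below the cover's path
- tape_small: small white tape roll, 53 mm across, 13 high, lying flat on the worktop between the box and the tray; origin under its centre; bystander
- dose_cup: small clear-white dose cup, 41 mm across, 32 high, standing in front between box and tray; origin under its centre; bystander
- gauze: flat paper gauze pouch, 68 x 95 x 12 mm, lying behind between box and tray; origin under its centre; bystander
- thermometer: white digital thermometer, 13 x 133 x 10 mm, lying front right; bystander
- tape_roll_1: large white tape roll, 67 mm across, 25 high, lying front right; bystander
- oximeter: finger-clip oximeter, 32 x 58 x 30 mm, right edge; bystander

How it is judged (in metres and radians):
On the way, in this order (a step that is already met when the one before it is completed fails the run):
1. the tray's cover is fully home while the box is still shut (value of joint slide_cover below 0.004 m and value of joint steel_box_lid below 0.1 rad), for 0.2 s.
2. the lid is held still by its handle at 45 degrees, within 8 degrees (value of joint steel_box_lid between 0.646 and 0.925 rad and velocity of joint steel_box_lid between -0.1 and 0.1 rad/s and contact force between the fingers and lid_handle above 1 N), for 0.8 s.
At the end, for the whole second after the job is handed in: The lid is held still at 45 degrees (within 8) with the fingers on its bar handle, the tray's cover is fully home (within 4 mm) over the used forceps in the compartment, and the clean forceps are in the box (all of step 2 and value of joint slide_cover below 0.004 m and z of used_forceps in the frame of used_tray below 0.03 m and y of used_forceps in the frame of used_tray between -0.1 and 0 m and z of clean_forceps in the frame of steel_box below 0.03 m); the arm keeps its last pose, push and grip.
It fails at once if the box is opened (over 0.1 rad) while the tray's cover is open (over 10 mm) (value of joint steel_box_lid above 0.1 rad and value of joint slide_cover above 0.01 m).
It fails at once if a bystander is moved by more than 30 mm (distance of any of tape_small, dose_cup, gauze, thermometer, tape_roll_1, oximeter from where it was at the start of the episode above 0.03 m).
It also fails if it takes over 54 s, if anything falls off the work surface, if the arm or the gripper's body presses on something with over 40 N, if the wrist force passes 120 N, or if a joint passes its speed limit or range.

## Robot

A 7-joint arm with a two-finger parallel gripper is mounted at the origin on a cart in front of the work surface, level with it; the furniture and walls round the work are solid. World frame = base frame: x ahead of the robot, y to its left, z up, the work surface at z = 0. Lengths are in mm, angles in rad, forces in N, time in s.
With the tool pointing down it reaches from about 425 to 825 mm from the base axis. Payload 3.6 kg.
Tool frame: the origin (TCP) lies between the finger pads; the fingertips stand 8 mm ahead of it and the grasp point (between the pads) lies 11 mm behind it; z points along the fingers, y is the line along which they close (so a half turn about z gives the same grasp; the last joint's range is limited). The gripper opens to 93 mm and grips with 3 to 60 N. Pads are 15 mm wide; open, the fingers measure 128 mm over their backs; the gripper's body (75 mm by 188 mm) begins 65 mm behind the grasp point.
Start: joints at [-1.149, 0.615, -0.013, 1.423, 0.008, 1.103, -0.04], TCP at [281.402, 585.896, 203.94] pointing down, gripper open.
Joint ranges: [-3.12, 3.12], [-0.3, 2.06], [-1.34, 1.32], [0.26, 2.42], [-1.36, 4.5], [0.01, 1.98], [-2.84, 2.84]. Speed limits (rad/s): [2.79, 2.79, 3.14, 3.14, 3.14, 3.14, 3.14].

## Interface

Orientations are given as a unit quaternion [w, x, y, z].
In Python, from rig import robot gives the robot as it stands.
- The arm moves only by the tool arm_command, never from a script. Its argument "increments" is a list of rows, each an object with "twist": the turn, a rotation vector about the world's x, y, z in rad, a list of three; "xyz": the shift along the world's x, y, z in cm, a list of three; "fingers": the opening, from 0 (shut) to 1 (fully open). In form: [{"twist": [rx, ry, rz], "xyz": [tx, ty, tz], "fingers": fingers}, ...]. A call has exactly 10 rows; each row is the pose to reach, as a shift and turn from the pose commanded when the call began; what a row does not reach only later rows make up. A row lasts 1/10 s, in which the tool goes at most 50 mm and 8.59 degrees, less where a joint would pass 70% of its speed; a pose out of reach is approached as far as the arm can. A call with a gripper value outside its range is refused whole. The fingers move at their own pace and stop on an object; the grip force is fixed at half the most. Time passes only in rows, so rows that repeat a pose let the fingers close, or fill a call up. It gives the time, the measured TCP pose, the force, the opening and the grip force at its end, in the units of the state.
- robot.get_obs(): the state, without advancing time (a new reading comes with each control period).
- robot.capture(name): name is "scene" or "top" or "wrist"; returns the picture (420x560x3 uint8, red, green, blue); there is no depth.
- robot.camera_model(name): a dict with "mtx" (3x3 intrinsics, pixels), "R" (3x3) and "t" (3): a world point X has camera coordinates R X + t; the wrist camera has in their place "T_tool_cam" (4x4, takes a point from camera to tool coordinates, whose origin is the TCP and whose axes are the flange's). Camera axes: x right, y down, z forward; pixel columns grow to the right and rows downward; lengths in mm; the calibration is good to about 2 mm. The wrist camera is an equidistant fisheye: a pixel r from the principal point sees the ray r / f radians off the axis. A picture is of the moment at which its call begins: read the wrist's pose just before it. camera_model takes no time and is no camera call.
- robot.job_done(): hands the job in; it is judged then, once.
The state is a dict: "time_s": time; "joint_positions": joint angles; "joint_vel": joint speeds; "tau": joint torques, N m; "tool_pos": TCP position; "eef_rot": TCP orientation; "contact_force": force on the tool from outside, world axes, zero at the start; "ft_torque": the same for the moment, N m; "width": finger opening in mm; "gripper_force": force on a finger pad.
Only numpy, scipy, OpenCV 4.12 (cv2) and the standard library are available. Lean on these libraries where they do the work, as an engineer would, in place of code of your own. Each camera call takes 0.05 s, during which the arm holds its last target. There are 200 camera calls.

## Working session

There is one attempt and no reset: what is moved stays moved. The work goes in short steps, Python scripts to look and compute and a tool call to move; the robot and the scene stay as the last step left them, time stands still between calls to the robot, and variables do not carry over. Pictures are saved under pics/ and viewed, at most 10 in all, crops included, and the job is handed in when it is done.

Besides the shell and the picture viewer there is one more tool, called after "Emit:" by a JSON object that holds its "method" and its "body". arm_command: Moves the arm, as the interface text tells. Its arguments: {"type":"object","properties":{"increments":{"type":"array","items":{"type":"object","properties":{"twist":{"type":"array","items":{"type":"number"}},"xyz":{"type":"array","items":{"type":"number"}},"fingers":{"type":"number"}}}}},"required":["increments"]}

```bash
ls; mkdir -p pics
python3 - <<'E'
from rig import robot
import cv2,json
o=robot.get_obs();print(o)
for n in("top","scene"):
    im=robot.capture(n);cv2.imwrite(f"pics/{n}0.png",im[:,:,::-1]);print(n,robot.camera_model(n))
print(robot.camera_model("wrist"))
E
```

```text
pics
{'time_s': 0.0, 'joint_positions': array([-1.14946378,  0.61589585, -0.01263587,  1.42486556,  0.00809649,
        1.10341331, -0.04037154]), 'joint_vel': array([ 1.47796752e-04, -1.23486262e-03,  4.07457966e-04, -4.69145288e-05,
       -1.49788203e-03,  1.69600958e-03, -1.53572178e-04]), 'tau': array([ 3.92192783e-05, -4.58943057e+01,  2.09256378e-01, -1.65738577e+01,
       -6.09618472e-02,  2.07185996e-02,  2.26679349e-04]), 'tool_pos': array([281.08409382, 585.17039119, 202.80739267]), 'eef_rot': array([-2.70527457e-04,  2.21996464e-01,  9.75046649e-01, -1.23684464e-03]), 'contact_force': array([ 0.00817821, -0.09521228, -0.7104838 ]), 'ft_torque': array([-0.01940667,  0.00488215,  0.03417557]), 'gripper_force': 0.0, 'width': 92.84217811205062}
top {'mtx': array([[475.43596227,   0.        , 276.763844  ],
       [  0.        , 475.43596227, 211.76114598],
       [  0.        ,   0.        ,   1.        ]]), 'R': array([[ 0.02043711, -0.99977224,  0.00614746],
       [-0.99454972, -0.02095836, -0.10213526],
       [ 0.10224084, -0.00402661, -0.99475153]]), 't': array([-120.0
[... 238 characters left out ...]
.44413996,  0.01314349],
       [-0.26715752, -0.56203996, -0.78277579],
       [ 0.35504917,  0.69774693, -0.62216502]]), 't': array([-510.25212256,  144.75739518, 1007.53094027])}
{'mtx': array([[325.1922621 ,   0.        , 280.63820448],
       [  0.        , 325.1922621 , 212.87733919],
       [  0.        ,   0.        ,   1.        ]]), 'T_tool_cam': array([[-1.09025827e-03, -9.54314535e-01, -2.98801907e-01,
         8.35977471e+01],
       [ 9.99999362e-01, -1.12874943e-03, -4.37600406e-05,
        -6.69078161e-01],
       [-2.95511640e-04, -2.98801764e-01,  9.54315157e-01,
        -1.80455585e+02],
       [ 0.00000000e+00,  0.00000000e+00,  0.00000000e+00,
         1.00000000e+00]])}
```

View pics/top0.png

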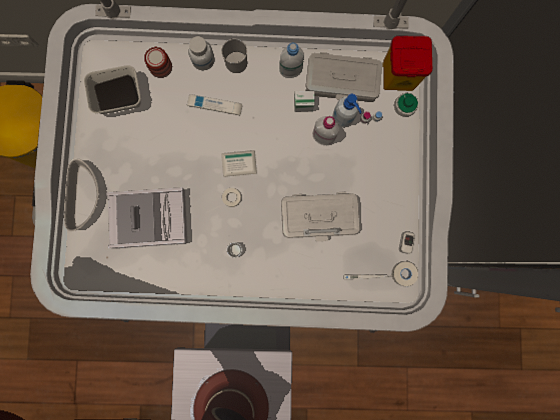

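View pics/scene0.png

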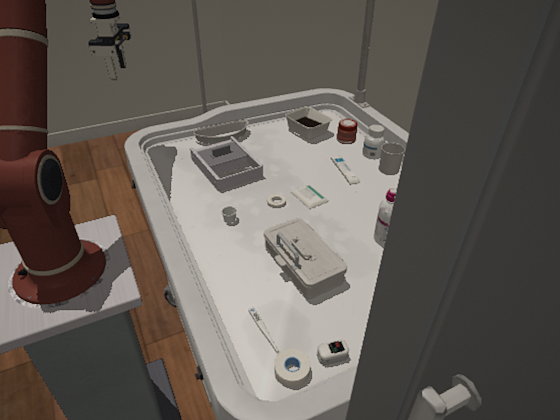

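The top view shows the tray around (148,217), with its rib near (135,217), and the box around (320,215), with its bar near (322,231). I'll enlarge both.

Run:
```python
import cv2,numpy as np
im=cv2.imread("pics/top0.png")
a=cv2.resize(im[180:255,100:200],None,fx=7,fy=7,interpolation=cv2.INTER_CUBIC)[:,:700]
b=cv2.resize(im[185:250,270:370],None,fx=7,fy=7,interpolation=cv2.INTER_CUBIC)
cv2.imwrite("pics/a.png",a);cv2.imwrite("pics/b.png",b)
```

```text
(no output)
```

View pics/a.png

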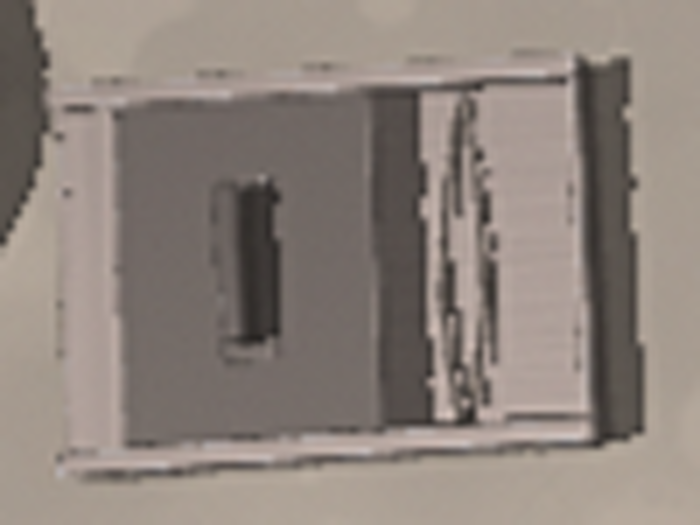

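View pics/b.png

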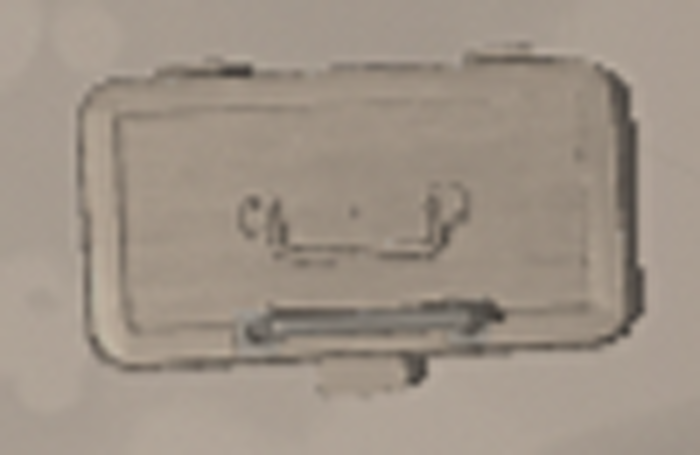

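Crop pixels:
- **Tray:** rail corners are about (58,95), (580,65), (592,440) and (62,468). The rib's top strip spans (215–242, 185–342). The compartment is on the right, which is the -y side.
- **Box:** the lid outline spans about 82–635 by 60–365. The bar runs from (255,331) to (480,315).

```bash
cat > h.py <<'E'
from rig import robot
import numpy as np
def ray(n,uv,z):
    c=robot.camera_model(n);d=c["R"].T@np.linalg.solve(c["mtx"],[*uv,1]);o=-c["R"].T@c["t"]
    return o+d*(z-o[2])/d[2]
def wray(uv,z,pos,q):
    from scipy.spatial.transform import Rotation as R
    c=robot.camera_model("wrist");K=c["mtx"];T=c["T_tool_cam"]
    p=(np.array(uv)-K[:2,2])/K[0,0];r=np.hypot(*p)
    d=np.array([*(p/r*np.sin(r)),np.cos(r)])
    W=R.from_quat([q[1],q[2],q[3],q[0]]).as_matrix()
    d=W@T[:3,:3]@d;o=W@T[:3,3]+pos
    return o+d*(z-o[2])/d[2]
E
python3 - <<'E'
from h import *
np.set_printoptions(precision=1,suppress=True)
f=lambda u,v,ox,oy,z:ray("top",((u+.5)/7-.5+ox,(v+.5)/7-.5+oy),z)
t=[f(*p,100,180,44) for p in[(58,95),(580,65),(592,440),(62,468)]]
print("tray",t,"c",np.mean(t,0));d=t[0]-t[1]+t[3]-t[2];print("yaw",np.arctan2(-d[0],d[1]),[np.linalg.norm(t[i]-t[i-1]) for i in range(4)])
print("rib",f(228.5,263.5,100,180,64),f(228.5,185,100,180,64)-f(228.5,342,100,180,64))
b=[f(*p,270,185,55) for p in[(80,78),(625,60),(637,338),(92,369)]]
print("box",b,"c",np.mean(b,0));d=b[0]-b[1]+b[3]-b[2];print("yaw",np.arctan2(-d[0],d[1]),[np.linalg.norm(b[i]-b[i-1]) for i in range(4)])
l=f(255,331,270,185,89);r=f(480,315,270,185,89);print("bar",l,r,(l+r)/2,"yaw",np.arctan2(-(l-r)[0],(l-r)[1]))
E
```

```text
tray [array([560.9, 346.5,  44. ]), array([576.8, 146.5,  44. ]), array([432.7, 136.1,  44. ]), array([417.9, 336.9,  44. ])] c [497.1 241.5  44. ]
yaw 0.07649457635721392 [np.float64(143.30626632600678), np.float64(200.64917040102043), np.float64(144.50809789281328), np.float64(201.3688988991772)]
rib [495.6 271.7  64. ] [59.3  3.1  0. ]
box [array([ 562.3, -119.6,   55. ]), array([ 573.7, -327.9,   55. ]), array([ 467.4, -332.7,   55. ]), array([ 451.3, -126.3,   55. ])] c [ 513.7 -226.6   55. ]
yaw 0.06601394388343844 [np.float64(111.20761226478962), np.float64(208.63581924183188), np.float64(106.45724706165684), np.float64(207.08736974668386)]
bar [ 464.9 -185.5   89. ] [ 472.6 -268.5   89. ] [ 468.7 -227.    89. ] yaw 0.09180324541716009
```

Emit:
{"method": "arm_command", "body": {"increments": [{"twist": [0,0,0.03],"xyz": [1,-1.5,0],"fingers": 1},{"twist": [0,0,0.09],"xyz": [3.5,-5,0],"fingers": 1},{"twist": [0,0,0.16],"xyz": [6.5,-9.5,0],"fingers": 1},{"twist": [0,0,0.24],"xyz": [9.5,-14,0],"fingers": 1},{"twist": [0,0,0.32],"xyz": [12.5,-18.5,-1],"fingers": 1},{"twist": [0,0,0.4],"xyz": [15.5,-23,-2],"fingers": 1},{"twist": [0,0,0.47],"xyz": [18.5,-27,-3],"fingers": 1},{"twist": [0,0,0.51],"xyz": [20.5,-30,-4],"fingers": 1},{"twist": [0,0,0.525],"xyz": [21.5,-31.4,-5],"fingers": 1},{"twist": [0,0,0.525],"xyz": [21.5,-31.4,-5],"fingers": 1}]}}

```text
time_s: 1.1
tool_pos: [498.3, 265.6, 151.8]
eef_rot: [-0.001, -0.034, 0.999, -0.003]
contact_force: [-1.1, 0.3, -0.3]
width: 93.0
gripper_force: 0.0
```

Run:
```python
from h import *
import cv2
o=robot.get_obs();im=robot.capture("wrist");cv2.imwrite("pics/w1.png",im[:,:,::-1])
np.save("w1.npy",np.r_[o["tool_pos"],o["eef_rot"]]);print(o["tool_pos"],o["eef_rot"],o["joint_positions"])
```

```text
[498.25100453 265.56468324 151.83671186] [-0.00125899 -0.03400944  0.99941719 -0.00265749] [-0.44708017  0.54355627 -0.12864946  1.73620283  0.09111851  0.87239651
  1.02246462]
```

View pics/w1.png

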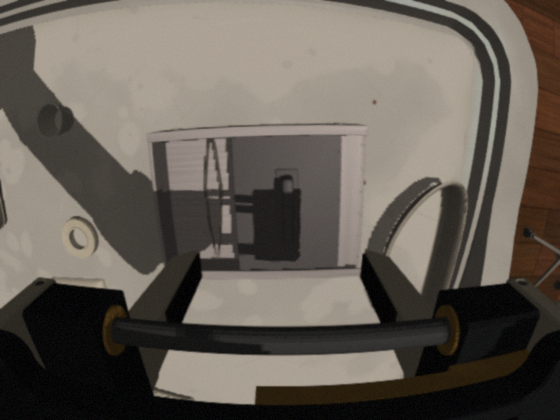

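The wrist view shows the tray with near rail corners at about (150,135) and (366,128). The rib's near end is at about (287,178), and the rib is partly shaded by the gripper. I'll compare this with the top view.

Run:
```python
from h import *
import cv2
np.set_printoptions(precision=1,suppress=True)
w=np.load("w1.npy");f=lambda u,v,z:wray((u,v),z,w[:3],w[3:])
print(f(150,135,44),f(366,128,44),"rib",f(287,178,64),f(281,178,64),f(292,178,64))
im=cv2.imread("pics/w1.png")[150:270,220:350]
cv2.imwrite("pics/w1c.png",cv2.convertScaleAbs(cv2.resize(im,None,fx=5,fy=5,interpolation=cv2.INTER_CUBIC),alpha=2.2))
```

```text
[437.  138.4  44. ] [419.7 335.8  44. ] rib [467.2 267.7  64. ] [467.6 262.7  64. ] [466.9 271.9  64. ]
```

View pics/w1c.png

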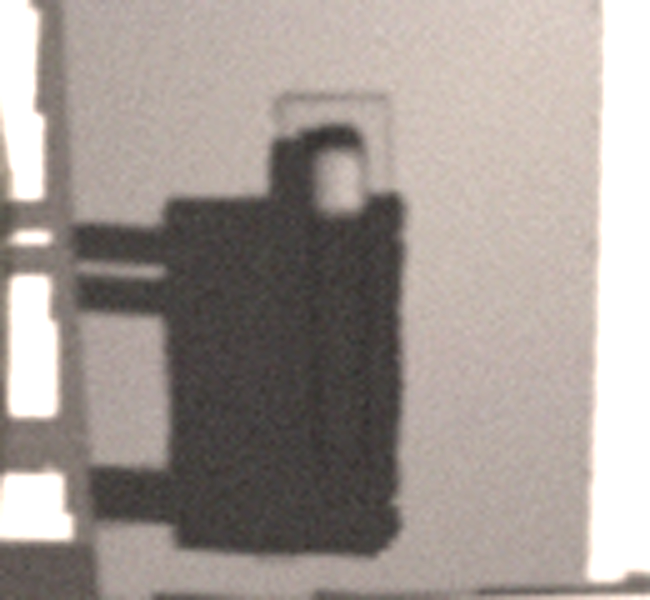

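Emit:
{"method": "arm_command", "body": {"increments": [{"twist": [0,0,0.005],"xyz": [0,-0.1,0],"fingers": 1},{"twist": [0,0,0.005],"xyz": [0,-0.1,0],"fingers": 1},{"twist": [0,0,0.005],"xyz": [0,-0.1,-1.5],"fingers": 1},{"twist": [0,0,0.005],"xyz": [0,-0.1,-3],"fingers": 1},{"twist": [0,0,0.005],"xyz": [0,-0.1,-4.5],"fingers": 1},{"twist": [0,0,0.005],"xyz": [0,-0.1,-6],"fingers": 1},{"twist": [0,0,0.005],"xyz": [0,-0.1,-7],"fingers": 1},{"twist": [0,0,0.005],"xyz": [0,-0.1,-7],"fingers": 1},{"twist": [0,0,0.005],"xyz": [0,-0.1,-7],"fingers": 1},{"twist": [0,0,0.005],"xyz": [0,-0.1,-7],"fingers": 1}]}}

```text
time_s: 2.15
tool_pos: [496.9, 271.6, 84.8]
eef_rot: [0.001, -0.041, 0.999, 0.0]
contact_force: [-0.2, 0.3, -0.2]
width: 92.8
gripper_force: 0.0
```

Emit:
{"method": "arm_command", "body": {"increments": [{"twist": [0,0,0],"xyz": [0,0,-1],"fingers": 1},{"twist": [0,0,0],"xyz": [0,0,-2],"fingers": 1},{"twist": [0,0,0],"xyz": [0,0,-3],"fingers": 0.5},{"twist": [0,0,0],"xyz": [0,0,-3],"fingers": 0.2},{"twist": [0,0,0],"xyz": [0,0,-3],"fingers": 0},{"twist": [0,0,0],"xyz": [0,0,-3],"fingers": 0},{"twist": [0,0,0],"xyz": [0,0,-3],"fingers": 0},{"twist": [0,0,0],"xyz": [0,0,-3],"fingers": 0},{"twist": [0,0,0],"xyz": [0,0,-3],"fingers": 0},{"twist": [0,0,0],"xyz": [0,0,-3],"fingers": 0}]}}

```text
time_s: 3.15
tool_pos: [496.5, 270.9, 54.1]
eef_rot: [0.0, -0.041, 0.999, 0.0]
contact_force: [0.4, -0.8, -0.1]
width: 33.5
gripper_force: 0.0
```

Emit:
{"method": "arm_command", "body": {"increments": [{"twist": [0,0,0],"xyz": [0,0,0],"fingers": 0},{"twist": [0,0,0],"xyz": [0,0,0],"fingers": 0},{"twist": [0,0,0],"xyz": [0,0,0],"fingers": 0},{"twist": [0,0,0],"xyz": [0,0,0],"fingers": 0},{"twist": [0,0,0],"xyz": [0,0,0],"fingers": 0},{"twist": [0,0,0],"xyz": [0,0,0],"fingers": 0},{"twist": [0,0,0],"xyz": [0,0,0],"fingers": 0},{"twist": [0,0,0],"xyz": [0,0,0],"fingers": 0},{"twist": [0,0,0],"xyz": [0,0,0],"fingers": 0},{"twist": [0,0,0],"xyz": [0,0,0],"fingers": 0}]}}

```text
time_s: 4.15
tool_pos: [496.4, 270.9, 53.9]
eef_rot: [-0.0, -0.041, 0.999, -0.0]
contact_force: [-0.2, -0.3, 0.4]
width: 0.2
gripper_force: 0.0
```

Run:
```python
from h import *
import cv2
for n in("wrist","scene"):
    im=robot.capture(n)[:,:,::-1]
    if n=="scene": im=cv2.resize(im[100:220,130:300],None,fx=3.2,fy=3.2)
    cv2.imwrite(f"pics/{n}2.png",im)
a=cv2.imread("pics/wrist2.png");b=cv2.imread("pics/scene2.png");print(b.shape)
cv2.imwrite("pics/m2.png",np.hstack([cv2.resize(a[:,100:460],(360,420)),cv2.resize(b,(430,420))]))
```

```text
(384, 544, 3)
```

View pics/m2.png

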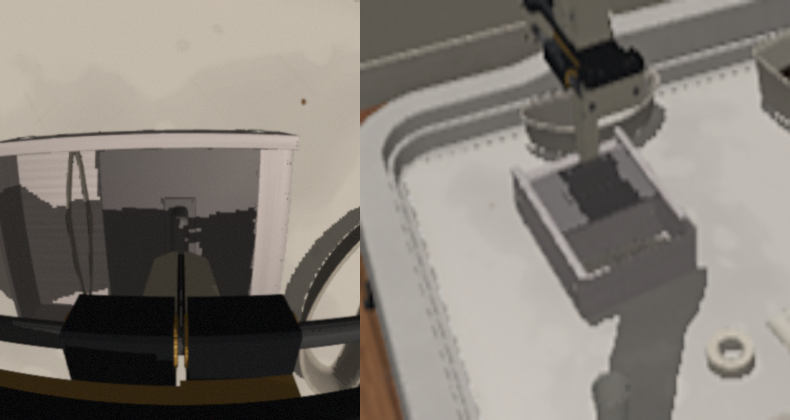

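The fingers read 0.2 mm although the rib lies in line with them: its near end is at about wrist (280,207). I'll check the rib's height by intersecting rays from the two wrist views and the top view.

Run:
```python
from h import *
import cv2
np.set_printoptions(precision=1,suppress=True)
w=np.load("w1.npy");o=robot.get_obs();print(o["width"],o["gripper_force"],o["tool_pos"])
for z in(30,40,50,64):
    print(z,"rib end w1",wray((288,179),z,w[:3],w[3:])[:2],"w2",wray((280,207),z,o["tool_pos"],o["eef_rot"])[:2],"top",ray("top",(132.2,228.4),z)[:2],
     "railcorner w2",wray((399,139),z,o["tool_pos"],o["eef_rot"])[:2],"w1",wray((366,128),z,w[:3],w[3:])[:2],)
a=cv2.imread("pics/wrist2.png")[170:300,215:345]
cv2.imwrite("pics/w2c.png",cv2.convertScaleAbs(cv2.resize(a,None,fx=4.5,fy=4.5,interpolation=cv2.INTER_CUBIC),alpha=2.5))
```

```text
0.4802548648602116 0.0 [496.4 270.9  53.9]
30 rib end w1 [474.7 269.7] w2 [472.6 267.9] top [468.1 280.4] railcorner w2 [420.  341.6] w1 [419.9 339.5]
40 rib end w1 [472.8 269.4] w2 [469.7 267.7] top [467.5 277.4] railcorner w2 [419.6 337.7] w1 [419.7 336.8]
50 rib end w1 [470.8 269.1] w2 [466.8 267.4] top [466.9 274.4] railcorner w2 [419.3 333.9] w1 [419.6 334.2]
64 rib end w1 [468.  268.6] w2 [462.7 267.1] top [466.1 270.3] railcorner w2 [418.8 328.5] w1 [419.3 330.5]
```

View pics/w2c.png

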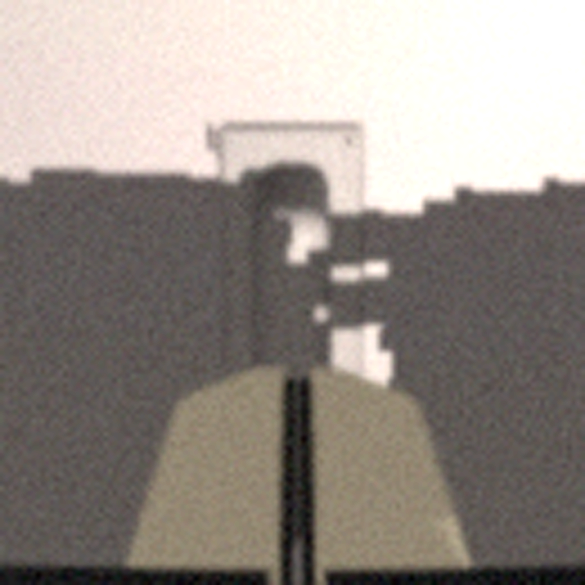

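Run:
```python
from h import *
np.set_printoptions(precision=1,suppress=True)
w=np.load("w1.npy");o=robot.get_obs();p,q=o["tool_pos"],o["eef_rot"]
c=lambda u,v,ox,oy,s:((u+.5)/s-.5+ox,(v+.5)/s-.5+oy)
for z in(42,52,64):
  print(z,"w1 bottom",wray(c(338,128,220,150,5),z,w[:3],w[3:]),"topedge",wray(c(340,148,220,150,5),z,w[:3],w[3:]),"foot",wray(c(332,95,220,150,5),z,w[:3],w[3:]))
  print(z,"w2 bottom",wray(c(290,168,215,170,4.5),z,p,q),"topedge",wray(c(292,208,215,170,4.5),z,p,q),"foot",wray(c(292,125,215,170,4.5),z,p,q))
  for s,a in(("w1",[wray(c(x,180,220,150,5),z,w[:3],w[3:])[1] for x in(313,366)]+[wray(c(x,96,220,150,5),z,w[:3],w[3:])[1] for x in(275,390)]),
             ("w2",[wray(c(x,260,215,170,4.5),z,p,q)[1] for x in(255,328)]+[wray(c(x,125,215,170,4.5),z,p,q)[1] for x in(222,362)])):print(s,np.array(a))
```

```text
42 w1 bottom [468.9 268.3  42. ] topedge [472.6 269.   42. ] foot [462.9 266.8  42. ]
42 w2 bottom [469.1 267.   42. ] topedge [474.8 267.8  42. ] foot [463.  266.8  42. ]
w1 [264.5 274.1 256.6 277.3]
w2 [263.2 273.4 257.3 276.3]
52 w1 bottom [467.1 268.1  52. ] topedge [470.6 268.7  52. ] foot [461.3 266.6  52. ]
52 w2 bottom [466.2 266.8  52. ] topedge [471.6 267.5  52. ] foot [460.4 266.6  52. ]
w1 [264.3 273.7 256.7 276.7]
w2 [263.2 272.9 257.6 275.6]
64 w1 bottom [464.8 267.7  64. ] topedge [468.2 268.3  64. ] foot [459.3 266.3  64. ]
64 w2 bottom [462.7 266.6  64. ] topedge [467.7 267.3  64. ] foot [457.3 266.4  64. ]
w1 [264.1 273.1 256.8 276. ]
w2 [263.2 272.2 258.  274.8]
```

The rib really is about 60–64 mm high, so the closed tips seem to sit above it: the scene view puts them at roughly z 66–71. I'll reopen partly and lower carefully while watching the force.

Emit:
{"method": "arm_command", "body": {"increments": [{"twist": [0,0,0],"xyz": [0,0,0],"fingers": 0.45},{"twist": [0,0,0],"xyz": [0,0,0],"fingers": 0.45},{"twist": [0,0,0],"xyz": [0,0,0],"fingers": 0.45},{"twist": [0,0,0],"xyz": [0,0,0],"fingers": 0.45},{"twist": [0,0,0],"xyz": [0,0,0],"fingers": 0.45},{"twist": [0,0,0],"xyz": [0,0,0],"fingers": 0.45},{"twist": [0,0,0],"xyz": [0,0,0],"fingers": 0.45},{"twist": [0,0,0],"xyz": [0,0,-0.1],"fingers": 0.45},{"twist": [0,0,0],"xyz": [0,0,-0.3],"fingers": 0.45},{"twist": [0,0,0],"xyz": [0,0,-0.5],"fingers": 0.45}]}}

```text
time_s: 5.25
tool_pos: [496.4, 270.9, 48.8]
eef_rot: [-0.0, -0.041, 0.999, -0.0]
contact_force: [0.4, 0.3, 0.1]
width: 42.2
gripper_force: 0.0
```

Emit:
{"method": "arm_command", "body": {"increments": [{"twist": [0,0,0],"xyz": [0,0,0],"fingers": 0.45},{"twist": [0,0,0],"xyz": [0,0,0],"fingers": 0.45},{"twist": [0,0,0],"xyz": [0,0,0],"fingers": 0.45},{"twist": [0,0,0],"xyz": [0,0,-0.1],"fingers": 0.45},{"twist": [0,0,0],"xyz": [0,0,-0.1],"fingers": 0.45},{"twist": [0,0,0],"xyz": [0,0,-0.1],"fingers": 0.45},{"twist": [0,0,0],"xyz": [0,0,-0.2],"fingers": 0.45},{"twist": [0,0,0],"xyz": [0,0,-0.2],"fingers": 0.45},{"twist": [0,0,0],"xyz": [0,0,-0.3],"fingers": 0.45},{"twist": [0,0,0],"xyz": [0,0,-0.3],"fingers": 0.45}]}}

```text
time_s: 6.25
tool_pos: [496.3, 270.8, 45.8]
eef_rot: [-0.0, -0.041, 0.999, -0.0]
contact_force: [0.1, -0.7, -0.5]
width: 41.7
gripper_force: 0.0
```

No contact at TCP 46, where the quoted tip offset would put the tips below the cover. The tip really is further back than stated, so I'll keep lowering slowly.

Emit:
{"method": "arm_command", "body": {"increments": [{"twist": [0,0,0],"xyz": [0,0,-0.1],"fingers": 0.45},{"twist": [0,0,0],"xyz": [0,0,-0.2],"fingers": 0.45},{"twist": [0,0,0],"xyz": [0,0,-0.3],"fingers": 0.45},{"twist": [0,0,0],"xyz": [0,0,-0.4],"fingers": 0.45},{"twist": [0,0,0],"xyz": [0,0,-0.5],"fingers": 0.45},{"twist": [0,0,0],"xyz": [0,0,-0.6],"fingers": 0.45},{"twist": [0,0,0],"xyz": [0,0,-0.6],"fingers": 0.45},{"twist": [0,0,0],"xyz": [0,0,-0.6],"fingers": 0.45},{"twist": [0,0,0],"xyz": [0,0,-0.6],"fingers": 0.45},{"twist": [0,0,0],"xyz": [0,0,-0.6],"fingers": 0.45}]}}

```text
time_s: 7.25
tool_pos: [496.5, 270.9, 40.0]
eef_rot: [0.0, -0.041, 0.999, 0.0]
contact_force: [-0.2, 0.4, -0.1]
width: 41.9
gripper_force: 0.0
```

Run:
```python
from h import *
import cv2
o=robot.get_obs();print(o["tool_pos"],o["contact_force"])
for n in("wrist","scene"):
    im=robot.capture(n)[:,:,::-1]
    cv2.imwrite(f"pics/{n}3.png",im)
a=cv2.imread("pics/wrist3.png");b=cv2.imread("pics/scene3.png")
cv2.imwrite("pics/m3.png",np.hstack([cv2.convertScaleAbs(cv2.resize(a[170:300,200:360],(480,390)),alpha=1.8),cv2.resize(b[110:190,190:255],(317,390))]))
```

```text
[496.45189416 270.90359548  40.01712701] [-0.17477135  0.37804943 -0.08940372]
```

View pics/m3.png

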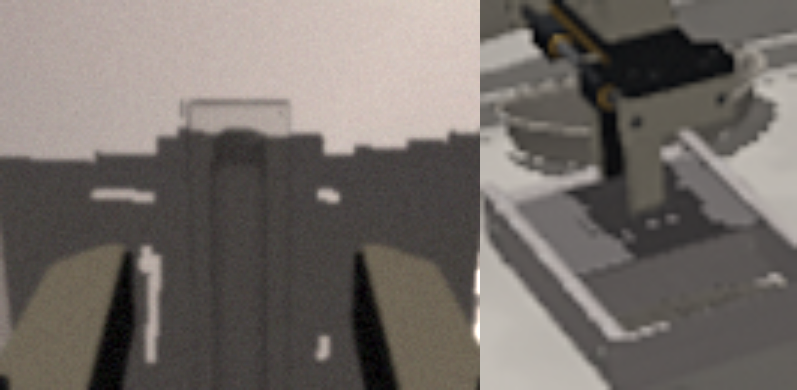

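The rib now lies between the fingers. The scene view puts the tips at about z 49 with the TCP at 40, so they end about 9 mm behind the reported TCP. Closing now.

Emit:
{"method": "arm_command", "body": {"increments": [{"twist": [0,0,0],"xyz": [0,0,-0.1],"fingers": 0},{"twist": [0,0,0],"xyz": [0,0,-0.2],"fingers": 0},{"twist": [0,0,0],"xyz": [0,0,-0.2],"fingers": 0},{"twist": [0,0,0],"xyz": [0,0,-0.2],"fingers": 0},{"twist": [0,0,0],"xyz": [0,0,-0.2],"fingers": 0},{"twist": [0,0,0],"xyz": [0,0,-0.2],"fingers": 0},{"twist": [0,0,0],"xyz": [0,0,-0.2],"fingers": 0},{"twist": [0,0,0],"xyz": [0,0,-0.2],"fingers": 0},{"twist": [0,0,0],"xyz": [0,0,-0.2],"fingers": 0},{"twist": [0,0,0],"xyz": [0,0,-0.2],"fingers": 0}]}}

```text
time_s: 8.35
tool_pos: [496.4, 270.8, 37.9]
eef_rot: [-0.0, -0.041, 0.999, -0.0]
contact_force: [-0.2, -0.5, -0.3]
width: 9.5
gripper_force: 30.0
```

Gripped: width 9.5 mm, 30 N. I'll slide it toward tray -y.

Emit:
{"method": "arm_command", "body": {"increments": [{"twist": [0,0,0],"xyz": [0.04,-0.5,0],"fingers": 0},{"twist": [0,0,0],"xyz": [0.1,-1.3,0],"fingers": 0},{"twist": [0,0,0],"xyz": [0.17,-2.2,0],"fingers": 0},{"twist": [0,0,0],"xyz": [0.24,-3.1,0],"fingers": 0},{"twist": [0,0,0],"xyz": [0.3,-4,0],"fingers": 0},{"twist": [0,0,0],"xyz": [0.37,-4.9,0],"fingers": 0},{"twist": [0,0,0],"xyz": [0.44,-5.8,0],"fingers": 0},{"twist": [0,0,0],"xyz": [0.5,-6.5,0],"fingers": 0},{"twist": [0,0,0],"xyz": [0.53,-7,0],"fingers": 0},{"twist": [0,0,0],"xyz": [0.53,-7,0],"fingers": 0}]}}

```text
time_s: 9.35
tool_pos: [502.9, 199.0, 38.0]
eef_rot: [0.001, -0.04, 0.999, -0.001]
contact_force: [5.9, -0.8, -6.3]
width: 9.9
gripper_force: 30.0
```

Emit:
{"method": "arm_command", "body": {"increments": [{"twist": [0,0,0],"xyz": [0.02,-0.2,0],"fingers": 0},{"twist": [0,0,0],"xyz": [0.03,-0.4,0],"fingers": 0},{"twist": [0,0,0],"xyz": [0.05,-0.6,0],"fingers": 0},{"twist": [0,0,0],"xyz": [0.06,-0.8,0],"fingers": 0},{"twist": [0,0,0],"xyz": [0.06,-0.8,0],"fingers": 0},{"twist": [0,0,0],"xyz": [0.06,-0.8,0],"fingers": 0},{"twist": [0,0,0],"xyz": [0.06,-0.8,0],"fingers": 0},{"twist": [0,0,0],"xyz": [0.06,-0.8,0],"fingers": 0},{"twist": [0,0,0],"xyz": [0.06,-0.8,0],"fingers": 0},{"twist": [0,0,0],"xyz": [0.06,-0.8,0],"fingers": 0}]}}

```text
time_s: 10.35
tool_pos: [503.4, 193.3, 37.9]
eef_rot: [0.001, -0.041, 0.999, 0.0]
contact_force: [5.3, 0.8, -7.0]
width: 9.5
gripper_force: 30.0
```

Emit:
{"method": "arm_command", "body": {"increments": [{"twist": [0,0,0],"xyz": [0.1,-0.1,0],"fingers": 0},{"twist": [0,0,0],"xyz": [0.1,-0.2,0],"fingers": 0},{"twist": [0,0,0],"xyz": [0.1,-0.3,0],"fingers": 0},{"twist": [0,0,0],"xyz": [0.1,-0.4,0],"fingers": 0},{"twist": [0,0,0],"xyz": [0.1,-0.5,0],"fingers": 0},{"twist": [0,0,0],"xyz": [0.1,-0.5,0],"fingers": 0},{"twist": [0,0,0],"xyz": [0.1,-0.5,0],"fingers": 0},{"twist": [0,0,0],"xyz": [0.1,-0.5,0],"fingers": 0},{"twist": [0,0,0],"xyz": [0.1,-0.5,0],"fingers": 0},{"twist": [0,0,0],"xyz": [0.1,-0.5,0],"fingers": 0}]}}

```text
time_s: 11.35
tool_pos: [503.5, 192.3, 38.0]
eef_rot: [0.001, -0.043, 0.999, 0.003]
contact_force: [3.5, 6.5, -9.5]
width: 9.8
gripper_force: 30.0
```

Emit:
{"method": "arm_command", "body": {"increments": [{"twist": [0,0,0],"xyz": [0,-0.2,0],"fingers": 0},{"twist": [0,0,0],"xyz": [0,-0.4,0],"fingers": 0},{"twist": [0,0,0],"xyz": [0,-0.5,0],"fingers": 0},{"twist": [0,0,0],"xyz": [0,-0.5,0],"fingers": 0},{"twist": [0,0,0],"xyz": [0,-0.5,0],"fingers": 0},{"twist": [0,0,0],"xyz": [0,-0.5,0],"fingers": 0},{"twist": [0,0,0],"xyz": [0,-0.2,0],"fingers": 0},{"twist": [0,0,0],"xyz": [0,0.2,0],"fingers": 0},{"twist": [0,0,0],"xyz": [0,0.4,0],"fingers": 0},{"twist": [0,0,0],"xyz": [0,0.4,0],"fingers": 0}]}}

```text
time_s: 12.35
tool_pos: [503.5, 192.3, 38.0]
eef_rot: [0.0, -0.041, 0.999, 0.0]
contact_force: [4.9, 3.3, -6.5]
width: 9.6
gripper_force: 30.0
```

Emit:
{"method": "arm_command", "body": {"increments": [{"twist": [0,0,0],"xyz": [0,0,0],"fingers": 0.4},{"twist": [0,0,0],"xyz": [0,0,0],"fingers": 0.4},{"twist": [0,0,0],"xyz": [0,0,0],"fingers": 0.4},{"twist": [0,0,0],"xyz": [0,0,0],"fingers": 0.4},{"twist": [0,0,0],"xyz": [0,0,0.5],"fingers": 0.4},{"twist": [0,0,0],"xyz": [0,0,2],"fingers": 0.4},{"twist": [0,0,0],"xyz": [0,0,4],"fingers": 0.4},{"twist": [0,0,0],"xyz": [0,0,7],"fingers": 0.4},{"twist": [0,0,0],"xyz": [0,0,10],"fingers": 0.4},{"twist": [0,0,0],"xyz": [0,0,12],"fingers": 0.4}]}}

```text
time_s: 13.35
tool_pos: [503.8, 192.1, 160.4]
eef_rot: [0.001, -0.041, 0.999, 0.0]
contact_force: [1.0, -0.0, -0.6]
width: 36.9
gripper_force: 0.0
```

Run:
```python
from h import *
import cv2
o=robot.get_obs();print(o["tool_pos"],o["eef_rot"],o["time_s"])
b=robot.capture("top")[:,:,::-1]
cv2.imwrite("pics/top4.png",cv2.resize(b[180:255,100:200],None,fx=7,fy=7,interpolation=cv2.INTER_CUBIC))
```

```text
[503.76535994 192.09207609 160.44680782] [ 1.11926123e-03 -4.10390301e-02  9.99156845e-01  3.80599156e-04] 13.35
```

View pics/top4.png

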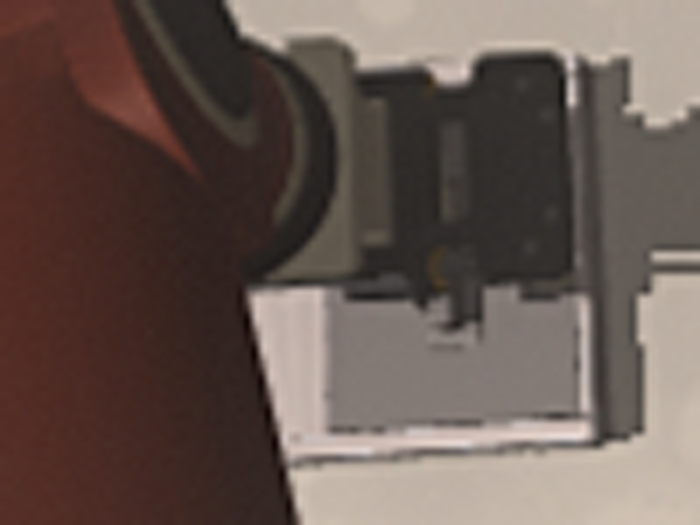

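The cover's edge now meets the stop wall (cover edge at column 578, wall at 585), with the rib still in line, so it is home. That was the tenth picture, so from here I'll rely on numbers. I'm moving over the bar and turning -90°.

Emit:
{"method": "arm_command", "body": {"increments": [{"twist": [0,0,-0.05],"xyz": [-0.1,-1,0],"fingers": 0.4},{"twist": [0,0,-0.14],"xyz": [-0.2,-3,0],"fingers": 0.5},{"twist": [0,0,-0.23],"xyz": [-0.5,-5.5,0],"fingers": 0.7},{"twist": [0,0,-0.32],"xyz": [-0.7,-8,0],"fingers": 0.7},{"twist": [0,0,-0.41],"xyz": [-0.9,-10.5,0],"fingers": 0.7},{"twist": [0,0,-0.5],"xyz": [-1.1,-13,0],"fingers": 0.7},{"twist": [0,0,-0.59],"xyz": [-1.3,-15.5,0],"fingers": 0.7},{"twist": [0,0,-0.68],"xyz": [-1.5,-18,0],"fingers": 0.7},{"twist": [0,0,-0.77],"xyz": [-1.7,-20.5,0],"fingers": 0.7},{"twist": [0,0,-0.85],"xyz": [-1.9,-22.5,0],"fingers": 0.7}]}}

```text
time_s: 14.4
tool_pos: [483.4, -35.9, 157.6]
eef_rot: [-0.0, 0.379, 0.926, -0.001]
contact_force: [-0.6, -0.8, -0.2]
width: 65.1
gripper_force: 0.0
```

Emit:
{"method": "arm_command", "body": {"increments": [{"twist": [0,0,-0.09],"xyz": [-0.2,-2.5,0],"fingers": 0.7},{"twist": [0,0,-0.18],"xyz": [-0.4,-5,0],"fingers": 0.7},{"twist": [0,0,-0.27],"xyz": [-0.6,-7.5,0],"fingers": 0.7},{"twist": [0,0,-0.36],"xyz": [-0.8,-10,0],"fingers": 0.7},{"twist": [0,0,-0.45],"xyz": [-1,-12.5,0],"fingers": 0.7},{"twist": [0,0,-0.54],"xyz": [-1.2,-15,0],"fingers": 0.7},{"twist": [0,0,-0.63],"xyz": [-1.4,-17.5,0],"fingers": 0.7},{"twist": [0,0,-0.7],"xyz": [-1.6,-19,0],"fingers": 0.7},{"twist": [0,0,-0.72],"xyz": [-1.6,-19.4,0],"fingers": 0.7},{"twist": [0,0,-0.72],"xyz": [-1.6,-19.4,0],"fingers": 0.7}]}}

```text
time_s: 15.4
tool_pos: [468.1, -227.0, 157.7]
eef_rot: [-0.0, 0.677, 0.736, 0.0]
contact_force: [-0.3, 1.0, -0.6]
width: 65.0
gripper_force: 0.0
```

Run:
```python
from h import *
import cv2
from scipy.spatial.transform import Rotation as R
np.set_printoptions(precision=2,suppress=True)
o=robot.get_obs();im=robot.capture("wrist")[:,:,::-1];cv2.imwrite("pics/w5.png",im)
p,q=o["tool_pos"],o["eef_rot"];np.save("w5.npy",np.r_[p,q]);print(p,q,o["joint_positions"],o["time_s"])
print(R.from_quat([*q[1:],q[0]]).as_matrix())
# where bar should appear
c=robot.camera_model("wrist");T=c["T_tool_cam"];W=R.from_quat([*q[1:],q[0]]).as_matrix()
def proj(X):
    v=np.linalg.inv(T)@np.r_[W.T@(np.array(X)-p),1];r=np.hypot(v[0],v[1]);th=np.arctan2(r,v[2]);return c["mtx"][:2,2]+c["mtx"][0,0]*th*v[:2]/r
l,r=proj([464.9,-185.5,89]),proj([472.6,-268.5,89]);print("exp bar",l,r)
g=cv2.cvtColor(im,cv2.COLOR_BGR2GRAY).astype(int)
for f in(.2,.35,.5,.65,.8):
    m=l+(r-l)*f;d=(r-l)/np.linalg.norm(r-l);n=np.array([-d[1],d[0]])
    print(f,n,[int(cv2.getRectSubPix(g.astype(np.float32),(1,1),tuple(map(float,m+n*s)))[0,0]) for s in range(-20,21)])
```

```text
[ 468.09 -226.98  157.67] [-0.    0.68  0.74  0.  ] [ 0.21  0.48  0.3   1.86 -0.19  0.82  0.68] 15.4
[[-0.08  1.   -0.  ]
 [ 1.    0.08  0.  ]
 [ 0.   -0.   -1.  ]]
exp bar [281.3  167.98] [282.34 265.38]
0.2 [-1.    0.01] [129, 129, 130, 129, 131, 133, 132, 124, 94, 63, 60, 74, 87, 97, 102, 106, 105, 101, 96, 89, 87, 101, 121, 129, 131, 128, 112, 94, 99, 126, 146, 150, 149, 149, 149, 149, 148, 148, 147, 147, 148]
0.35 [-1.    0.01] [127, 127, 128, 128, 130, 131, 122, 100, 66, 52, 57, 68, 81, 93, 103, 105, 104, 102, 98, 93, 88, 94, 115, 129, 130, 128, 117, 100, 103, 121, 127, 127, 125, 125, 127, 126, 125, 126, 126, 125, 125]
0.5 [-1.    0.01] [128, 129, 127, 129, 127, 128, 128, 126, 105, 69, 52, 60, 77, 91, 99, 103, 105, 105, 102, 95, 88, 88, 105, 128, 133, 132, 122, 105, 102, 118, 124, 124, 125, 125, 125, 126, 125, 125, 123, 126, 125]
0.65 [-1.    0.01] [127, 125, 126, 128, 128, 129, 131, 130, 129, 114, 72, 52, 69, 82, 95, 102, 103, 103, 99, 98, 89, 85, 100, 125, 130, 130, 124, 107, 89, 109, 143, 152, 151, 151, 152, 153, 152, 153, 152, 152, 149]
0.8 [-1.    0.01] [94, 93, 92, 93, 95, 107, 108, 109, 99, 103, 96, 71, 62, 76, 89, 98, 101, 103, 103, 99, 92, 80, 82, 93, 96, 94, 85, 67, 57, 59, 61, 63, 66, 64, 64, 64, 63, 65, 65, 64, 63]
```

The wrist profile shows the bar about 12.5 px wide (the 9 mm expected) and centred about 4.5 px to +x of the prediction. That puts it at x of about 471–472. I'll shift +3 mm and go down.

Emit:
{"method": "arm_command", "body": {"increments": [{"twist": [0,0,0],"xyz": [0.3,0,-1],"fingers": 0.7},{"twist": [0,0,0],"xyz": [0.3,0,-2.5],"fingers": 0.7},{"twist": [0,0,0],"xyz": [0.3,0,-4],"fingers": 0.7},{"twist": [0,0,0],"xyz": [0.3,0,-5.5],"fingers": 0.7},{"twist": [0,0,0],"xyz": [0.3,0,-7],"fingers": 0.7},{"twist": [0,0,0],"xyz": [0.3,0,-8],"fingers": 0.7},{"twist": [0,0,0],"xyz": [0.3,0,-8.6],"fingers": 0.7},{"twist": [0,0,0],"xyz": [0.3,0,-9.2],"fingers": 0.7},{"twist": [0,0,0],"xyz": [0.3,0,-9.2],"fingers": 0.7},{"twist": [0,0,0],"xyz": [0.3,0,-9.2],"fingers": 0.5}]}}

```text
time_s: 16.45
tool_pos: [471.6, -227.2, 66.2]
eef_rot: [0.0, 0.677, 0.736, 0.0]
contact_force: [0.3, 0.5, 0.6]
width: 60.5
gripper_force: 0.0
```

Emit:
{"method": "arm_command", "body": {"increments": [{"twist": [0,0,0],"xyz": [0,0,0],"fingers": 0.2},{"twist": [0,0,0],"xyz": [0,0,0],"fingers": 0},{"twist": [0,0,0],"xyz": [0,0,0],"fingers": 0},{"twist": [0,0,0],"xyz": [0,0,0],"fingers": 0},{"twist": [0,0,0],"xyz": [0,0,0],"fingers": 0},{"twist": [0,0,0],"xyz": [0,0,0],"fingers": 0},{"twist": [0,0,0],"xyz": [0,0,0],"fingers": 0},{"twist": [0,0,0],"xyz": [0,0,0],"fingers": 0},{"twist": [0,0,0],"xyz": [0,0,0],"fingers": 0},{"twist": [0,0,0],"xyz": [0,0,0],"fingers": 0}]}}

```text
time_s: 17.45
tool_pos: [472.2, -227.1, 66.0]
eef_rot: [0.001, 0.677, 0.736, 0.0]
contact_force: [3.2, -0.3, -2.0]
width: 7.8
gripper_force: 30.0
```

The 7.8 mm width is a little small for the 9 mm bar. I'll reopen, go 6 mm deeper and grip again for a safer hold.

Emit:
{"method": "arm_command", "body": {"increments": [{"twist": [0,0,0],"xyz": [0,0,0],"fingers": 0.35},{"twist": [0,0,0],"xyz": [0.1,0,0],"fingers": 0.35},{"twist": [0,0,0],"xyz": [0.1,0,0],"fingers": 0.35},{"twist": [0,0,0],"xyz": [0.1,0,-0.2],"fingers": 0.35},{"twist": [0,0,0],"xyz": [0.1,0,-0.4],"fingers": 0.35},{"twist": [0,0,0],"xyz": [0.1,0,-0.6],"fingers": 0.35},{"twist": [0,0,0],"xyz": [0.1,0,-0.6],"fingers": 0},{"twist": [0,0,0],"xyz": [0.1,0,-0.6],"fingers": 0},{"twist": [0,0,0],"xyz": [0.1,0,-0.6],"fingers": 0},{"twist": [0,0,0],"xyz": [0.1,0,-0.6],"fingers": 0}]}}

```text
time_s: 18.45
tool_pos: [472.3, -227.1, 60.0]
eef_rot: [-0.0, 0.677, 0.736, -0.0]
contact_force: [-1.5, 0.1, -0.5]
width: 8.2
gripper_force: 30.0
```

Emit:
{"method": "arm_command", "body": {"increments": [{"twist": [0,0,0],"xyz": [0,0,0],"fingers": 0},{"twist": [0,0,0],"xyz": [0,0,0],"fingers": 0},{"twist": [0,0,0],"xyz": [0,0,0],"fingers": 0},{"twist": [0,0,0],"xyz": [0,0,0],"fingers": 0},{"twist": [0,0,0],"xyz": [0,0,0],"fingers": 0},{"twist": [0,0,0],"xyz": [0,0,0],"fingers": 0},{"twist": [0,0,0],"xyz": [0,0,0],"fingers": 0},{"twist": [0,0,0],"xyz": [0,0,0],"fingers": 0},{"twist": [0,0,0],"xyz": [0,0,0],"fingers": 0},{"twist": [0,0,0],"xyz": [0,0,0],"fingers": 0}]}}

```text
time_s: 19.45
tool_pos: [472.2, -227.2, 60.0]
eef_rot: [-0.0, 0.677, 0.736, -0.0]
contact_force: [-1.4, -0.3, 1.8]
width: 8.0
gripper_force: 30.0
```

The width is unchanged at 8.0 mm with 30 N, so the grip is sound. I'll raise the lid along its arc in two calls, each about half way.

Emit:
{"method": "arm_command", "body": {"increments": [{"twist": [0,0,0],"xyz": [0.15,0.01,0.4],"fingers": 0},{"twist": [0,0,0],"xyz": [0.34,0.03,0.79],"fingers": 0},{"twist": [0,0,0],"xyz": [0.54,0.04,1.18],"fingers": 0},{"twist": [0,0,0],"xyz": [0.75,0.06,1.55],"fingers": 0},{"twist": [0,0,0],"xyz": [0.97,0.08,1.92],"fingers": 0},{"twist": [0,0,0],"xyz": [1.21,0.1,2.27],"fingers": 0},{"twist": [0,0,0],"xyz": [1.46,0.12,2.62],"fingers": 0},{"twist": [0,0,0],"xyz": [1.73,0.14,2.96],"fingers": 0},{"twist": [0,0,0],"xyz": [2.01,0.16,3.29],"fingers": 0},{"twist": [0,0,0],"xyz": [2.3,0.18,3.6],"fingers": 0}]}}

```text
time_s: 20.45
tool_pos: [494.0, -225.6, 96.2]
eef_rot: [-0.001, 0.677, 0.736, -0.001]
contact_force: [-4.9, -2.0, -0.2]
width: 7.7
gripper_force: 30.0
```

Emit:
{"method": "arm_command", "body": {"increments": [{"twist": [0,0,0],"xyz": [0.3,0.02,0.3],"fingers": 0},{"twist": [0,0,0],"xyz": [0.62,0.05,0.6],"fingers": 0},{"twist": [0,0,0],"xyz": [0.95,0.08,0.88],"fingers": 0},{"twist": [0,0,0],"xyz": [1.29,0.1,1.14],"fingers": 0},{"twist": [0,0,0],"xyz": [1.64,0.13,1.39],"fingers": 0},{"twist": [0,0,0],"xyz": [2,0.16,1.63],"fingers": 0},{"twist": [0,0,0],"xyz": [2.37,0.19,1.85],"fingers": 0},{"twist": [0,0,0],"xyz": [2.74,0.22,2.07],"fingers": 0},{"twist": [0,0,0],"xyz": [3.12,0.25,2.26],"fingers": 0},{"twist": [0,0,0],"xyz": [3.5,0.28,2.44],"fingers": 0}]}}

```text
time_s: 21.45
tool_pos: [529.2, -223.1, 121.8]
eef_rot: [-0.001, 0.677, 0.736, -0.001]
contact_force: [-5.5, -1.4, 6.3]
width: 7.8
gripper_force: 30.0
```

Emit:
{"method": "arm_command", "body": {"increments": [{"twist": [0,0,0],"xyz": [0,0,0],"fingers": 0},{"twist": [0,0,0],"xyz": [0,0,0],"fingers": 0},{"twist": [0,0,0],"xyz": [0,0,0],"fingers": 0},{"twist": [0,0,0],"xyz": [0,0,0],"fingers": 0},{"twist": [0,0,0],"xyz": [0,0,0],"fingers": 0},{"twist": [0,0,0],"xyz": [0,0,0],"fingers": 0},{"twist": [0,0,0],"xyz": [0,0,0],"fingers": 0},{"twist": [0,0,0],"xyz": [0,0,0],"fingers": 0},{"twist": [0,0,0],"xyz": [0,0,0],"fingers": 0},{"twist": [0,0,0],"xyz": [0,0,0],"fingers": 0}]}}

```text
time_s: 22.45
tool_pos: [530.7, -223.0, 122.2]
eef_rot: [0.001, 0.677, 0.736, 0.0]
contact_force: [-4.4, -0.9, 6.1]
width: 7.7
gripper_force: 30.0
```

The TCP moved (58.5, +62.2) mm, which gives a bar radius of 111 mm and a lid angle of about 45.6°. The grip is steady at 30 N and the arm is still, so I'm handing in.

Run:
```python
from rig import robot
o=robot.get_obs();print(o["tool_pos"],o["width"],o["gripper_force"],o["joint_vel"].round(3))
print(robot.job_done())
```

```text
[ 530.65930811 -223.02440668  122.23035753] 7.723084280731219 29.98679280281067 [-0.001 -0.    -0.001 -0.001  0.001  0.    -0.001]
the job is handed in; nothing more can be done
None
```

I slid the tray cover shut against its stop and handed the job in with the gripper holding the box lid by its bar at about 45.6°; that angle comes from the arm's position, and no verdict was returned.

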